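Hang the turner in its rack slot

ROBOT

A 7-joint arm with a two-finger parallel gripper is mounted at the origin on the work surface. World frame = base frame: x ahead of the robot, y to its left, z up, the work surface at z = 0. Lengths are in m, angles in rad, forces in N, time in s.
With the tool pointing down it reaches from about 0.425 to 0.875 m from the base axis. Payload 4.7 kg.
Tool frame: the origin (TCP) lies on the centre line of the jaws, within the pads' length; the fingertips stand 22 mm ahead of it and the grasp point (between the pads) lies 3 mm ahead of it; z points along the fingers, y is the line along which they close (so a half turn about z gives the same grasp; the last joint's range is limited). The gripper opens to 85 mm and grips with 20 to 120 N. Pads are 22 mm wide; open, the fingers measure 114 mm over their backs; the gripper's body (76 mm by 85 mm) begins 54 mm behind the grasp point. The pads swing forward as they close: fully open they stand 13 mm farther back than shut.
Start: joints at [1.353, 0.321, -0.07, 1.45, 0.023, 1.371, -0.057], TCP at [0.149, -0.633, 0.253] pointing down, gripper open.
Joint ranges: [-2.86, 2.86], [-0.3, 2.09], [-1.38, 1.24], [0.06, 2.45], [-1.56, 4.7], [0.09, 2.05], [-2.69, 2.69]. Speed limits (rad/s): [2.57, 2.57, 3.14, 3.14, 3.14, 3.14, 3.14].

INTERFACE

Orientations are given as a unit quaternion [w, x, y, z].
In Python, from bench import * gives the robot as it stands.
- The arm moves only by the tool carry_out, never from a script. Its argument "commands" is a list of rows, each a list of 6 numbers: the shift along the tool's x, y, z as a fraction of full scale, then the turn, a rotation vector about the tool's x, y, z as a fraction of full scale. A call has 1 to 12 rows; each row is the pose to reach, as a shift and turn from the pose commanded when the call began, along the tool's axes at that moment; what a row does not reach only later rows make up. Full scale, the value 1, is 50 cm for a shift and 45 degrees for a turn. A row lasts 1/12 s, in which the tool goes at most 41.7 mm and 7.16 degrees, less where a joint would pass 70% of its speed; a pose out of reach is approached as far as the arm can. A call with a number of a shift or a turn outside -1 to 1 is refused whole. A call with a gripper value outside its range is refused whole. "gripper" is the gripper's target within -1 to 1 (shut at 1, half-way at 0, fully open at -1), set as the call begins (left out, the last holds). The fingers move at their own pace and stop on an object; "newtons" is the grip in N (left out, the last holds). Time passes only in rows, so rows that repeat a pose let the fingers close. It gives the time, the measured TCP pose, the force, the opening and the grip force at its end, in the units of the state.
- get_state(): the state, without advancing time (a new reading comes with each control period).
- read_camera(name): name is "side" or "top" or "wrist"; returns the picture (480x640x3 uint8, red, green, blue); there is no depth.
- camera_info(name): a dict with "K" (3x3 intrinsics, pixels), "R" (3x3) and "t" (3): a world point X has camera coordinates R X + t; the wrist camera has in their place "T_tool_cam" (4x4, takes a point from camera to tool coordinates, whose origin is the TCP and whose axes are the flange's). Camera axes: x right, y down, z forward; pixel columns grow to the right and rows downward; lengths in m; the calibration is good to about 2 mm. A picture is of the moment at which its call begins: read the wrist's pose just before it. camera_info takes no time and is no camera call.
- finish_job(): hands the job in; it is judged then, once.
Trained networks look in the newest picture that a camera, given by its name, has taken for a name from the list of things; names that differ only in an ending like _2 or _b are one class to them, and where a whole thing is asked for, a point or a joint stands for the part that bears it (a point fixed in the world has none). Each returns a list of dicts, best first, with "confidence" (0 to 1); they miss things now and then, are a little off and sometimes report something else, mostly with a low value. They report only what shows in the picture. A call takes as long as a camera call. They do not tell look-alikes from the thing itself.
- silhouettes(camera, target): "region" (480x640 bool, what is visible of it) and "pixel" ([column, row] in pixels, amid what is visible of it).
- place_of(camera, target): "pixel" ([column, row] in pixels: a listed point, or the origin of a listed thing).
The state is a dict: "time": time; "joint_positions": joint angles; "joint_velocities": joint speeds; "tau": joint torques, N m; "tool_pos": TCP position; "tool_rot": TCP orientation; "contact_force": force on the tool from outside, world axes, zero at the start; "ft_torque": the same for the moment, N m; "opening": opening from 0.0 (shut) to 1.0 (fully open); "grasp_force": force on a finger pad.
Only numpy, scipy, OpenCV 4.12 (cv2) and the standard library are available. Lean on these libraries where they do the work, as an engineer would, in place of code of your own. Each camera call takes 0.05 s, during which the arm holds its last target. There are 200 camera calls.

TASK

Take the steel turner off the wooden board by the rivet through its handle, ease your grip in mid-air so that the blade swings down and the turner hangs plumb, and grip it firmly again. Slide its neck well back into the free slot of the steel rack (the one with the blank wooden tag behind it), let the collar down onto the plate and let go so that the turner is left hanging upright. Leave the ladle and the things on the counter alone.

Things in the scene. Friction and masses are not known exactly. Their poses are not given: they have to be found in the camera images.
- turner_rivet (a point): Middle of the steel rivet across the turner's wooden handle, 52 mm above the counter. x runs from blade to handle end (up when plumb), y along the rivet, z normal to the blade. Rivet 8 mm dia., 28 mm long, ends 3 mm proud: fingers closing along y touch only these ends. 60 N or more holds the turner level; below 40 N it sags, at 5 to 8 N it swings to near plumb; with no grip it falls.
- turner_collar (a point): Centre of the underside of the collar of the turner's handle, 28 mm from the rivet towards the blade; axes as the rivet's. Collar round, 30 mm dia., 6 mm thick; wooden handle above it 22 mm thick, ending 18 mm beyond the rivet. Turner mass about 0.26 kg, centre of mass about 105 mm from the rivet.
- turner_blade (a point): Centre of the turner's flat steel blade, 120 mm from the rivet, axes as the rivet's. Blade 66 mm long (x), 70 mm wide (y), 4 mm thick; its far end is 153 mm from the rivet. Between collar and blade runs the neck, a flat bar 59 mm long, 8 mm wide (y), 4 mm thick. At the start blade and neck lie flat on the board, the handle stands out past its +x end.
- board: Light wooden serving board on two feet, fixed, 150 mm (x) by 120 mm (y), top face 50 mm above the counter; origin at the centre of its underside. The turner's rivet is 34 mm beyond its +x edge.
- rack: Fixed steel rack: plate 90 mm (x) by 270 mm (y), 6 mm thick, top 155 mm above the counter, on two slim posts at y = -129 and +129 mm. Origin on the counter under the plate's centre; -x is its front. Two slots 16 mm wide at y = -60 and +60 mm, open at the front edge, run back to x = +12 mm. Tools hang by the collar, neck through the slot; the ladle hangs in one.
- free_slot (a point): Hanging place in the free slot: on its centre line, level with the plate's top face, 45 mm behind the plate's front edge and 12 mm before the slot's end. x points to the back of the rack; the slot opens towards -x. A blank wooden tag 18 x 40 x 4 mm lies on the plate, its middle 36 mm behind this point. When the turner is seated its rivet is 28 mm above this point.
- ladle: Round steel ladle with the same kind of handle, hanging in the other slot; origin at its rivet, 28 mm above the plate, z up. Leave it there.
- soy: Glass bottle 52 mm in diameter, 110 mm tall, on the counter behind the work; origin under its centre. Leave alone.
- teacup: White cup 76 mm in diameter, 60 mm tall; origin under its centre. Leave alone.
- spice: Small jar 40 mm in diameter, 75 mm tall; origin under its centre. Leave alone.
Not all that is in view belongs to the job. Of the things like the board, leave any that is blue or white; of the rest the smaller one is meant.

How it is judged:
On the way, in this order (a step that is already met when the one before it is completed fails the run):
1. the turner's handle is lifted from the board, the turner not yet plumb (height (world z) of turner_rivet above 0.08 m and angle between turner_rivet's own x axis and vertical above 0.5 rad and contact force between the fingers and turner above 1 N).
2. the turner hangs plumb within 10 degrees, clear of the counter, firmly held and still (height (world z) of turner_rivet above 0.155 m and angle between turner_rivet's own x axis and vertical below 0.175 rad and angular speed of turner below 0.5 rad/s and contact force between the fingers and turner above 15 N and not (contact force between turner and rack above 0.1 N) and not (contact force between turner and board above 0.1 N)), for 0.2 s.
At the end, for the whole second after the job is handed in: The turner hangs in the free slot with its collar on the rack plate (rivet 24 to 32 mm above the plate), its rivet within 10 mm of the slot's centre line and from 25 mm before to 16 mm behind the hanging place along the slot, upright within 0.1 rad, at rest and released (x of turner_rivet in the frame of free_slot between -0.025 and 0.016 m and y of turner_rivet in the frame of free_slot between -0.01 and 0.01 m and z of turner_rivet in the frame of free_slot between 0.024 and 0.032 m and angle between turner_rivet's own x axis and vertical below 0.1 rad and linear speed of turner below 0.05 m/s); the robot touches nothing.
It fails at once if the ladle is moved more than 25 mm or tipped (distance of ladle from where it was at the start of the episode above 0.025 m or angle between ladle's own z axis and vertical above 0.5 rad).
It fails at once if a thing on the counter is moved more than 30 mm (distance of any of soy, teacup, spice from where it was at the start of the episode above 0.03 m).
It also fails if it takes over 48 s, if anything falls off the work surface, if the arm or the gripper's body presses on something with over 40 N, if the wrist force passes 120 N, or if a joint passes its speed limit or range.

## Working session

There is one attempt and no reset: what is moved stays moved. The work goes in short steps, Python scripts to look and compute and a tool call to move; the robot and the scene stay as the last step left them, time stands still between calls to the robot, and variables do not carry over. Pictures are saved under pics/ and viewed, at most 13 in all, crops included, and the job is handed in when it is done.

Besides the shell and the picture viewer there is one more tool, called after ">>>" by a JSON object that holds its "fn" and its "kwargs". carry_out: Moves the arm, as the interface text tells. Shift numbers are shares of 50 cm and turn numbers shares of 45 degrees, none past 1 either way. Its arguments: {"type":"object","properties":{"commands":{"type":"array","items":{"type":"array","items":{"type":"number"}}},"gripper":{"type":"number"},"newtons":{"type":"number"}},"required":["commands"]}

```bash
ls; mkdir -p pics; cat > h.py <<'E'
from bench import *
import numpy as np, cv2
from scipy.spatial.transform import Rotation as Ro
def snap(c,n): 
    im=read_camera(c); cv2.imwrite(f'pics/{n}.png',im[:,:,::-1].copy()); return im
def cam(c,s=None):
    i=camera_info(c)
    if c!='wrist': return np.array(i['K']),np.array(i['R']),np.array(i['t'])
    T=np.array(i['T_tool_cam']); q=s['tool_rot']; W=np.eye(4)
    W[:3,:3]=Ro.from_quat([q[1],q[2],q[3],q[0]]).as_matrix(); W[:3,3]=s['tool_pos']
    M=np.linalg.inv(W@T); return np.array(i['K']),M[:3,:3],M[:3,3]
def proj(C,X): K,R,t=C; p=K@(R@np.array(X)+t); return p[:2]/p[2]
def onz(C,p,z):
    K,R,t=C; d=R.T@np.linalg.inv(K)@np.array([p[0],p[1],1.]); o=-R.T@t; return o+d*(z-o[2])/d[2]
def tri(obs):
    A=[];b=[]
    for C,p in obs:
        K,R,t=C; d=R.T@np.linalg.inv(K)@np.array([p[0],p[1],1.]); d/=np.linalg.norm(d); P=np.eye(3)-np.outer(d,d); A.append(P); b.append(P@(-R.T@t))
    A=np.vstack(A);b=np.hstack(b); X=np.linalg.lstsq(A,b,rcond=None)[0]; return X,np.linalg.norm(A@X-b)
E
python3 - <<'E'
from h import *
np.set_printoptions(precision=3,suppress=True)
s=get_state(); print(s['tool_pos'],s['tool_rot'],s['opening'],s['contact_force'])
C={c:cam(c,s) for c in('side','top','wrist')}
for c in C: snap(c,c+'0'); print(c,'campos',-C[c][1].T@C[c][2])
for n in ['turner_rivet','turner_collar','turner_blade','board','rack','free_slot','ladle','soy','teacup','spice']:
    for c in ('top','side'):
        for r in place_of(c,n)[:3]: print(n,c,np.round(r['pixel'],1),round(r['confidence'],2))
E
```

```text
pics
[ 0.149 -0.632  0.252] [-0.001  0.993  0.116 -0.   ] 0.9973942101131116 [ 0.144 -0.032  0.245]
side campos [ 0.505 -0.606  0.847]
top campos [0.435 0.066 1.193]
wrist campos [ 0.224 -0.615  0.373]
turner_rivet top [289.8 280.9] 0.87
turner_rivet top [348.5 161.1] 0.6
turner_rivet side [263.  236.7] 0.78
turner_collar top [284.6 270.7] 0.58
turner_collar side [277.7 236.3] 0.57
turner_blade top [279.2 236.2] 0.74
turner_blade side [322.3 223.1] 0.98
turner_blade side [277.6 236.5] 0.63
board top [198.8 305.3] 0.85
board top [411.8 339.9] 0.82
board top [431.3 227. ] 0.72
board side [319.7 244.6] 0.84
board side [357.1 181.3] 0.83
board side [235.2 184.5] 0.74
rack top [443.1 239.8] 0.65
rack top [293.  161.1] 0.53
rack side [339.5 425.1] 0.59
free_slot top [484.9 236.8] 0.69
ladle top [432.8 227.2] 0.57
ladle side [343.3 331.6] 0.92
soy top [294.2 160.9] 0.95
soy side [420.3 242.8] 0.81
teacup top [349.9 159.7] 0.67
spice top [395.  154.5] 0.54
spice side [457.3 350.5] 0.58
```

View pics/top0.png

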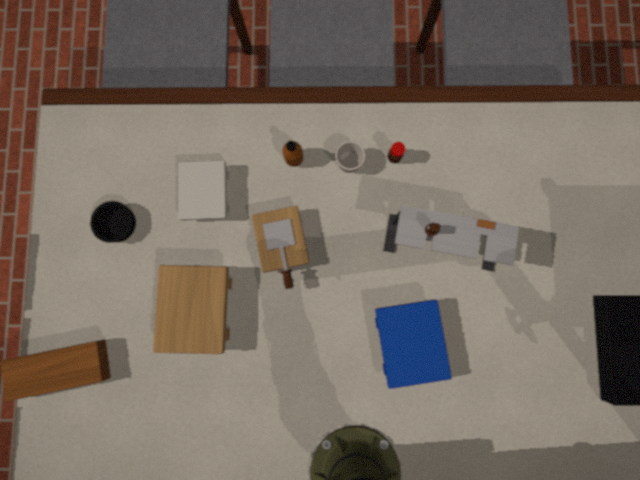

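View pics/side0.png

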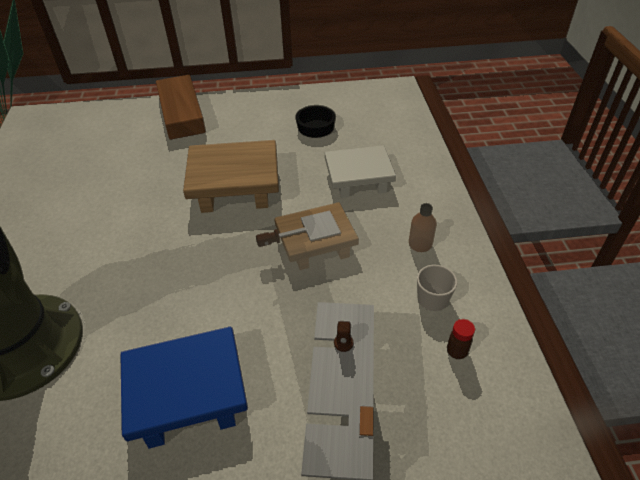

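The top view shows the turner on the small light board (rivet about (290,281)). Its handle points towards the robot. The rack is at right with the ladle at (433,228), the tag at (486,224) and the free slot below the tag. The side view agrees: handle at (266,239), slot ending at (347,419) and tag at (366,421).

```bash
python3 - <<'E'
from h import *
np.set_printoptions(precision=3,suppress=True)
T,S=cam('top'),cam('side')
for n,a,b in [('rivet',(289.8,280.9),(263,236.7)),('collar',(284.6,270.7),(277.7,236.3)),('blade',(279.2,236.2),(322.3,223.1)),('ladle',(432.8,227.2),(343.3,331.6)),('tag',(486,224),(366,421))]: print(n,*tri([(T,a),(S,b)]))
for n,p in [('ffl top',(396,248)),('ffr',(515,264)),('bl',(400,206)),('br',(519,226)),('slot',(484.9,236.8)),('tag',(486,224))]: print(n,onz(T,p,.155))
for n,p in [('fr',(303,473)),('br',(373,478)),('bl',(373,305)),('fl',(316,303)),('slotend',(348,419)),('tag',(366,421))]: print('side',n,onz(S,p,.157))
for p in [(377,306),(436,300),(449,380),(387,387)]: print('blue',onz(T,p,.05))
for p in [(252,214),(298,207),(309,266),(262,273)]: print('board',onz(T,p,.05))
for c in ('top','side'):
  for n in ('turner_rivet','rack','board'):
    for r in silhouettes(c,n)[:2]:
        g=r['region'].astype(np.uint8); k=np.argwhere(g)[:,::-1].astype(np.float32); print(c,n,round(r['confidence'],2),len(k),cv2.minAreaRect(k))
E
```

```text
rivet [0.463 0.159 0.062] 0.002276196061437825
collar [0.491 0.174 0.044] 0.00030241161795776855
blade [0.582 0.187 0.056] 0.007420203444377621
ladle [ 0.579 -0.167  0.182] 0.0013091778233151022
tag [ 0.59  -0.295  0.155] 4.6488341701752125e-05
ffl top [ 0.536 -0.089  0.155]
ffr [ 0.499 -0.356  0.155]
bl [ 0.633 -0.1    0.155]
br [ 0.585 -0.369  0.155]
slot [ 0.561 -0.291  0.155]
tag [ 0.59  -0.295  0.155]
side fr [ 0.5   -0.353  0.157]
side br [ 0.586 -0.37   0.157]
side bl [ 0.635 -0.108  0.157]
side fl [ 0.545 -0.092  0.157]
side slotend [ 0.567 -0.29   0.157]
side tag [ 0.59  -0.296  0.157]
blue [ 0.403 -0.055  0.05 ]
blue [ 0.418 -0.2    0.05 ]
blue [ 0.227 -0.225  0.05 ]
blue [ 0.211 -0.076  0.05 ]
board [0.634 0.257 0.05 ]
board [0.651 0.141 0.05 ]
board [0.502 0.112 0.05 ]
board [0.485 0.229 0.05 ]
top turner_rivet 0.89 990 ((283.94122314453125, 254.2647247314453), (68.3950424194336, 27.891597747802734), 75.96376037597656)
top rack 0.74 4765 ((451.5135498046875, 238.42779541015625), (131.5074920654297, 49.157989501953125), 10.587321281433105)
top board 0.97 6341 ((193.01300048828125, 309.09716796875), (76.31513214111328, 88.21216583251953), 1.847610354423523)
top board 0.87 1811 ((280.11541748046875, 238.576904296875), (58.834842681884766, 47.06787109375), 78.69007110595703)
side turner_rivet 0.89 1019 ((297.3471374511719, 232.28024291992188), (24.54846954345703, 81.77179718017578), 73.61045837402344)
side rack 0.59 9666 ((337.9169006347656, 390.97686767578125), (70.11788177490234, 176.12245178222656), 0.6365936398506165)
side board 0.96 2516 ((360.345947265625, 170.36399841308594), (47.9767951965332, 66.94548797607422), 81.67434692382812)
side board 0.72 5231 ((230.3585662841797, 176.19943237304688), (67.80445861816406, 94.80928039550781), 86.05481719970703)
```

>>> {"fn": "carry_out", "kwargs": {"commands": [[0.76, -0.6, -0.1, 0, 0, 0], [0.76, -0.6, -0.1, 0, 0, 0], [0.76, -0.6, -0.1, 0, 0, 0], [0.76, -0.6, -0.1, 0, 0, 0], [0.76, -0.6, -0.1, 0, 0, 0], [0.76, -0.6, -0.1, 0, 0, 0], [0.76, -0.6, -0.1, 0, 0, 0], [0.76, -0.6, -0.1, 0, 0, 0], [0.76, -0.6, -0.1, 0, 0, 0], [0.76, -0.6, -0.1, 0, 0, 0], [0.76, -0.6, -0.1, 0, 0, 0], [0.76, -0.6, -0.1, 0, 0, 0]], "gripper": -1}}

```text
time: 2.45
tool_pos: [0.4527, -0.2491, 0.3043]
tool_rot: [0.0, 0.993, 0.118, 0.001]
contact_force: [0.6, -0.1, -0.5]
opening: 1.0
grasp_force: 0.0
```

```bash
python3 - <<'E'
from h import *
np.set_printoptions(precision=3,suppress=True)
s=get_state(); W=cam('wrist',s); snap('wrist','w1'); T=cam('top')
for n in ('free_slot','rack','ladle'):
  for r in place_of('wrist',n)[:3]: print(n,np.round(r['pixel'],1),round(r['confidence'],2),onz(W,r['pixel'],.155))
for X in [(.556,-.287,.155),(.592,-.293,.157),(.579,-.167,.183)]: print(proj(W,X))
E
```

```text
rack [327.1  93.6] 0.75 [ 0.555 -0.229  0.155]
ladle [239.9  16.6] 0.95 [ 0.587 -0.163  0.155]
[407.871 112.652]
[433.426  58.914]
[234.604  18.101]
```

View pics/w1.png

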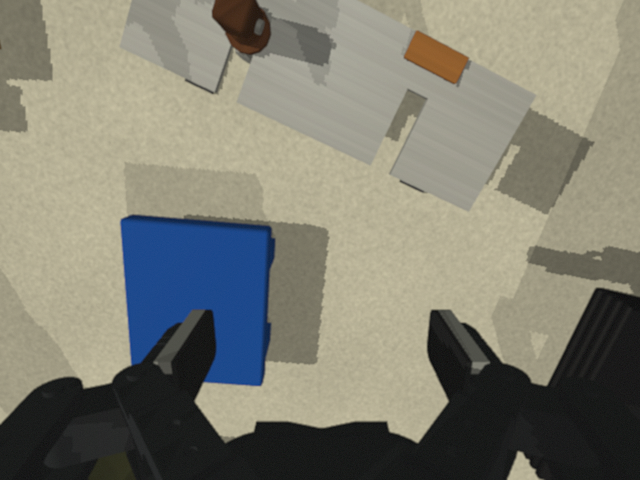

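>>> {"fn": "carry_out", "kwargs": {"commands": [[0.1, -0.8, 0.1, 0, 0, 0], [0.1, -0.8, 0.1, 0, 0, 0], [0.1, -0.8, 0.1, 0, 0, 0], [0.1, -0.8, 0.1, 0, 0, 0], [0.1, -0.8, 0.1, 0, 0, 0], [0.1, -0.8, 0.1, 0, 0, 0], [0.1, -0.8, 0.1, 0, 0, 0], [0.1, -0.8, 0.1, 0, 0, 0], [0.1, -0.8, 0.1, 0, 0, 0], [0.1, -0.8, 0.1, 0, 0, 0], [0.1, -0.8, 0.1, 0, 0, 0], [0.1, -0.8, 0.1, 0, 0, 0]]}}

```text
time: 3.65
tool_pos: [0.4069, 0.1474, 0.2533]
tool_rot: [0.001, 0.993, 0.116, 0.0]
contact_force: [0.7, -0.1, 0.3]
opening: 1.0
grasp_force: 0.0
```

The wrist view shows the free slot's end at about (417,94), its mouth at (382,168), the tag at (436,57) and the ladle at upper left. Next I look at the turner.

```bash
python3 - <<'E'
from h import *
np.set_printoptions(precision=3,suppress=True)
s0=dict(tool_pos=[0.4527,-0.2491,0.3043],tool_rot=[0,.993,.118,.001]); W0=cam('wrist',s0)
e,m,t=onz(W0,(417,94),.155),onz(W0,(382,168),.155),onz(W0,(436,57),.159); print('slot end',e,'mouth',m,'tag',t)
l,r=onz(W0,(238,103),.155),onz(W0,(470,210),.155); print('front edge',l,r,np.arctan2(*(l-r)[:2][::-1])-np.pi/2)
s=get_state(); W=cam('wrist',s); snap('wrist','w2'); T,S=cam('top'),cam('side')
O={'turner_rivet':[(T,(289.8,280.9)),(S,(263,236.7))],'turner_collar':[(T,(284.6,270.7)),(S,(277.7,236.3))],'turner_blade':[(T,(279.2,236.2)),(S,(322.3,223.1))]}
for n in O:
  for r in place_of('wrist',n)[:2]:
    print(n,np.round(r['pixel'],1),round(r['confidence'],2),onz(W,r['pixel'],.052),tri([(W,r['pixel'])]+O[n]))
E
```

```text
slot end [ 0.569 -0.289  0.155] mouth [ 0.515 -0.28   0.155] tag [ 0.593 -0.294  0.159]
front edge [ 0.534 -0.17   0.155] [ 0.501 -0.353  0.155] -0.18061851799142548
turner_rivet [316.6 148.6] 0.78 [0.469 0.166 0.052] (array([0.465, 0.163, 0.058]), np.float64(0.0072987309003256316))
turner_collar [318.7 118.7] 0.6 [0.493 0.17  0.052] (array([0.492, 0.171, 0.047]), np.float64(0.003419384464154576))
```

View pics/w2.png

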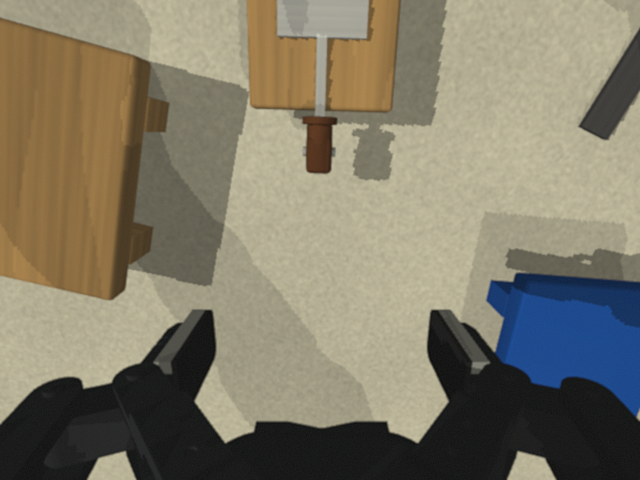

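The handle is at (319,145), with rivet ends at (304,153) and (334,153), so the rivet middle is at (319,152). The axis is almost in line with the tool's x. I go lower for the second wrist view.

>>> {"fn": "carry_out", "kwargs": {"commands": [[0.06, 0, 0.1, 0, 0, 0.04], [0.06, 0, 0.2, 0, 0, 0.04], [0.06, 0, 0.2, 0, 0, 0.04], [0.06, 0, 0.2, 0, 0, 0.04], [0.06, 0, 0.2, 0, 0, 0.04]]}}

```text
time: 4.27
tool_pos: [0.4357, 0.1532, 0.1527]
tool_rot: [-0.001, 0.995, 0.099, -0.002]
contact_force: [0.3, -0.1, 1.8]
opening: 1.0
grasp_force: 0.0
```

```bash
python3 - <<'E'
from h import *
np.set_printoptions(precision=4,suppress=True)
W0=cam('wrist',dict(tool_pos=[0.4069,0.1474,0.2533],tool_rot=[0.001,.993,.116,0]))
s=get_state(); W=cam('wrist',s); snap('wrist','w3'); print(s['tool_pos'],s['tool_rot'])
print(onz(W0,(319,152.5),.052), 'pred',proj(W,onz(W0,(319,152.5),.052)))
for n in ('turner_rivet','turner_collar'):
  for r in place_of('wrist',n)[:2]: print(n,np.round(r['pixel'],1),r['confidence'],onz(W,r['pixel'],.052),tri([(W,r['pixel']),(W0,(319,152.5))]))
E
```

```text
[0.4357 0.1532 0.1527] [-0.0006  0.9951  0.0992 -0.0016]
[0.4668 0.1629 0.052 ] pred [315.6189 208.9088]
turner_rivet [313.7 206.6] 0.69 [0.468  0.1643 0.052 ] (array([0.4663, 0.1635, 0.0435]), np.float64(0.0009604151180179073))
turner_collar [315.8 163.5] 0.59 [0.4937 0.1681 0.052 ] (array([ 0.4344,  0.163 , -0.6828]), np.float64(0.007546580349350844))
```

View pics/w3.png

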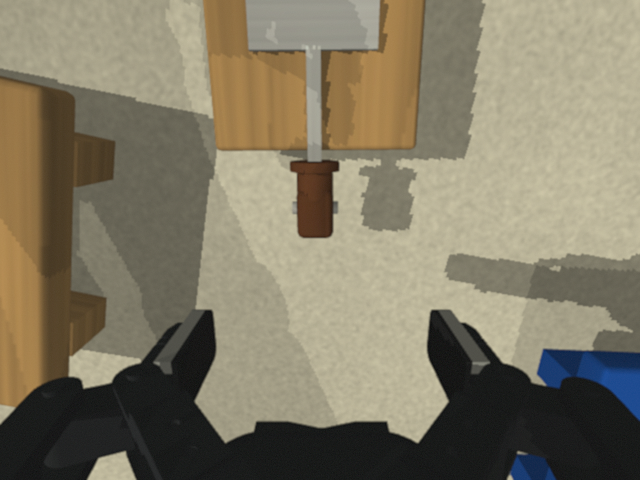

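The rivet at (315,208) in this view matches the prediction for z = 0.052. Now the descent.

>>> {"fn": "carry_out", "kwargs": {"commands": [[0.066, -0.006, 0.04, 0, 0, 0], [0.066, -0.006, 0.08, 0, 0, 0], [0.066, -0.006, 0.12, 0, 0, 0], [0.066, -0.006, 0.16, 0, 0, 0], [0.066, -0.006, 0.196, 0, 0, 0], [0.066, -0.006, 0.196, 0, 0, 0], [0.066, -0.006, 0.196, 0, 0, 0]]}}

```text
time: 5.0
tool_pos: [0.4685, 0.1637, 0.0562]
tool_rot: [0.0, 0.995, 0.1, 0.0]
contact_force: [0.4, 0.1, 0.3]
opening: 0.995
grasp_force: 0.0
```

>>> {"fn": "carry_out", "kwargs": {"commands": [[0, 0, 0, 0, 0, 0], [0, 0, 0, 0, 0, 0], [0, 0, 0, 0, 0, 0], [0, 0, 0, 0, 0, 0], [0, 0, 0, 0, 0, 0], [0, 0, 0, 0, 0, 0], [0, 0, 0, 0, 0, 0], [0, 0, 0, 0, 0, 0], [0, 0, 0, 0, 0, 0], [0, 0, 0, 0, 0, 0], [0, 0, 0, 0, 0, 0], [0, 0, 0, 0, 0, 0]], "gripper": 1, "newtons": 90}}

```text
time: 6.0
tool_pos: [0.4683, 0.1638, 0.0555]
tool_rot: [-0.0, 0.995, 0.1, 0.0]
contact_force: [1.3, -0.5, 5.0]
opening: 0.276
grasp_force: 87.9
```

>>> {"fn": "carry_out", "kwargs": {"commands": [[0, 0, -0.03, 0, 0, 0], [0, 0, -0.08, 0, 0, 0], [0, 0, -0.13, 0, 0, 0], [0, 0, -0.18, 0, 0, 0], [0, 0, -0.23, 0, 0, 0], [0, 0, -0.28, 0, 0, 0], [0, 0, -0.33, 0, 0, 0], [0, 0, -0.38, 0, 0, 0], [0, 0, -0.42, 0, 0, 0], [0, 0, -0.42, 0, 0, 0], [0, 0, -0.42, 0, 0, 0]]}}

```text
time: 6.92
tool_pos: [0.4676, 0.1637, 0.2646]
tool_rot: [0.0, 0.995, 0.1, -0.0]
contact_force: [0.2, -0.8, -2.3]
opening: 0.274
grasp_force: 88.4
```

```bash
python3 - <<'E'
from h import *
s=get_state(); print(s['tool_pos'],s['opening'],s['grasp_force'],s['contact_force'],s['ft_torque'])
w=snap('wrist','w4'); t=snap('side','s4'); cv2.imwrite('pics/c4.png',np.hstack([w[::1,100:500],t[0:480,150:550]])[:,:,::-1].copy())
E
```

```text
[0.46764155 0.16374423 0.2646298 ] 0.27360421453884803 88.42888712882996 [ 0.16852048 -0.75775105 -2.32463118] [-0.05595703  0.21532561 -0.01911912]
```

View pics/c4.png

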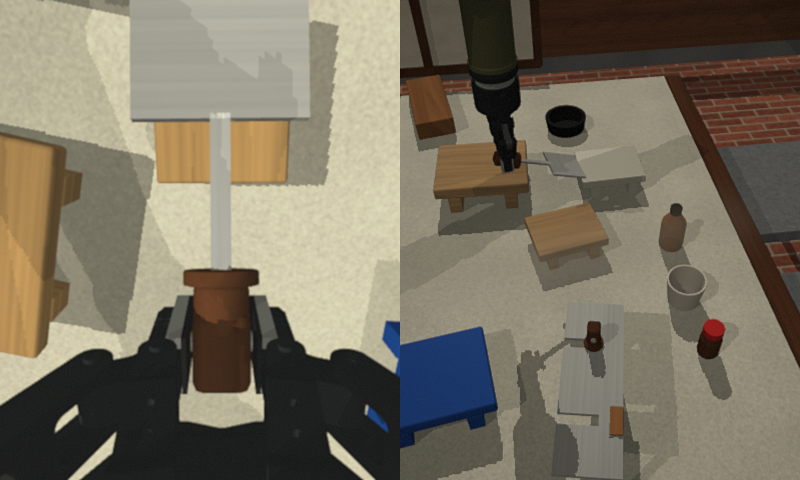

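The turner is held level by the rivet ends, with the pads clear of the handle. Now I ease the grip.

>>> {"fn": "carry_out", "kwargs": {"commands": [[0, 0, 0, 0, 0, 0], [0, 0, 0, 0, 0, 0], [0, 0, 0, 0, 0, 0], [0, 0, 0, 0, 0, 0]], "newtons": 20}}

```text
time: 7.35
tool_pos: [0.4677, 0.1638, 0.2647]
tool_rot: [-0.0, 0.995, 0.1, -0.0]
contact_force: [0.4, 0.5, -2.1]
opening: 0.28
grasp_force: 88.4
```

>>> {"fn": "carry_out", "kwargs": {"commands": [[0, 0, 0, 0, 0, 0], [0, 0, 0, 0, 0, 0], [0, 0, 0, 0, 0, 0], [0, 0, 0, 0, 0, 0]], "newtons": 20, "gripper": 1}}

```text
time: 7.68
tool_pos: [0.4679, 0.1639, 0.2653]
tool_rot: [0.0, 0.995, 0.1, 0.0]
contact_force: [-0.7, -0.8, -2.8]
opening: 0.278
grasp_force: 88.4
```

```bash
python3 - <<'E'
from h import *
np.set_printoptions(precision=3,suppress=True)
for i in range(3):
  s=get_state(); print(s['opening'],s['grasp_force'],s['contact_force'],s['ft_torque']); read_camera('wrist')
for n in ('turner_rivet','turner_collar','turner_blade'):
  for c in ('wrist','side'):
   for r in place_of(c,n)[:1]: print(n,c,np.round(r['pixel'],1),r['confidence'])
E
```

```text
0.27785416611578906 88.41660618782043 [-0.721 -0.848 -2.832] [-0.048  0.171 -0.008]
0.27811971634252713 88.41610550880432 [ 0.191 -0.401 -2.754] [-0.052  0.231  0.029]
0.2773988535606495 88.41601252555847 [-0.119  0.208 -2.749] [-0.032  0.251 -0.016]
turner_rivet wrist [319.9 340. ] 0.83
turner_rivet side [250.6 157.6] 0.86
turner_collar wrist [319.8 269.4] 0.75
turner_collar side [267.9 160.3] 0.67
turner_blade wrist [320.5  51.9] 0.78
turner_blade side [317.5 164.4] 0.91
```

>>> {"fn": "carry_out", "kwargs": {"commands": [[0, 0, 0, 0, 0, 0], [0, 0, 0, 0, 0, 0]], "newtons": 20, "gripper": 0.6}}

```text
time: 8.3
tool_pos: [0.4679, 0.1638, 0.2653]
tool_rot: [0.0, 0.995, 0.1, -0.0]
contact_force: [-0.3, -0.7, -2.7]
opening: 0.276
grasp_force: 88.4
```

>>> {"fn": "carry_out", "kwargs": {"commands": [[0, 0, 0, 0, 0, 0], [0, 0, 0, 0, 0, 0]], "newtons": 20, "gripper": 0.5}}

```text
time: 8.47
tool_pos: [0.4679, 0.1638, 0.2653]
tool_rot: [0.0, 0.995, 0.1, -0.0]
contact_force: [-0.1, -0.3, -2.2]
opening: 0.281
grasp_force: 88.4
```

>>> {"fn": "carry_out", "kwargs": {"commands": [[0, 0, 0, 0, 0, 0], [0, 0, 0, 0, 0, 0]], "gripper": 0.46}}

```text
time: 8.63
tool_pos: [0.4679, 0.1638, 0.2653]
tool_rot: [0.0, 0.995, 0.1, -0.0]
contact_force: [-0.3, -0.2, -2.6]
opening: 0.278
grasp_force: 88.4
```

>>> {"fn": "carry_out", "kwargs": {"commands": [[0, 0, 0, 0, 0, 0], [0, 0, 0, 0, 0, 0]], "gripper": 0.45}}

```text
time: 8.8
tool_pos: [0.4679, 0.1638, 0.2653]
tool_rot: [0.0, 0.995, 0.1, -0.0]
contact_force: [-0.1, -0.4, -3.5]
opening: 0.279
grasp_force: 85.7
```

>>> {"fn": "carry_out", "kwargs": {"commands": [[0, 0, 0, 0, 0, 0], [0, 0, 0, 0, 0, 0]], "gripper": 0.44}}

```text
time: 8.97
tool_pos: [0.4679, 0.1638, 0.2653]
tool_rot: [0.0, 0.995, 0.1, -0.0]
contact_force: [-0.1, -0.3, -2.9]
opening: 0.289
grasp_force: 77.7
```

>>> {"fn": "carry_out", "kwargs": {"commands": [[0, 0, 0, 0, 0, 0], [0, 0, 0, 0, 0, 0]], "gripper": 0.435}}

```text
time: 9.13
tool_pos: [0.4679, 0.1638, 0.2653]
tool_rot: [0.0, 0.995, 0.1, 0.0]
contact_force: [0.5, 0.7, -3.0]
opening: 0.288
grasp_force: 73.6
```

>>> {"fn": "carry_out", "kwargs": {"commands": [[0, 0, 0, 0, 0, 0], [0, 0, 0, 0, 0, 0], [0, 0, 0, 0, 0, 0]], "gripper": 0.39}}

```text
time: 9.38
tool_pos: [0.468, 0.1638, 0.2653]
tool_rot: [0.0, 0.995, 0.1, 0.0]
contact_force: [0.3, 0.6, -2.6]
opening: 0.306
grasp_force: 36.9
```

>>> {"fn": "carry_out", "kwargs": {"commands": [[0, 0, 0, 0, 0, 0], [0, 0, 0, 0, 0, 0], [0, 0, 0, 0, 0, 0]], "gripper": 0.375}}

```text
time: 9.63
tool_pos: [0.4676, 0.1638, 0.2651]
tool_rot: [0.0, 0.995, 0.1, -0.0]
contact_force: [-0.2, -0.7, -3.3]
opening: 0.309
grasp_force: 24.4
```

>>> {"fn": "carry_out", "kwargs": {"commands": [[0, 0, 0, 0, 0, 0], [0, 0, 0, 0, 0, 0], [0, 0, 0, 0, 0, 0]], "gripper": 0.362}}

```text
time: 9.88
tool_pos: [0.4682, 0.1639, 0.2655]
tool_rot: [-0.0, 0.995, 0.1, 0.0]
contact_force: [-0.2, -0.6, -2.3]
opening: 0.324
grasp_force: 13.9
```

>>> {"fn": "carry_out", "kwargs": {"commands": [[0, 0, 0, 0, 0, 0], [0, 0, 0, 0, 0, 0], [0, 0, 0, 0, 0, 0], [0, 0, 0, 0, 0, 0], [0, 0, 0, 0, 0, 0], [0, 0, 0, 0, 0, 0]], "gripper": 0.355}}

```text
time: 10.38
tool_pos: [0.4679, 0.1638, 0.2653]
tool_rot: [0.0, 0.995, 0.1, -0.0]
contact_force: [-0.7, -0.2, -3.7]
opening: 0.32
grasp_force: 8.3
```

>>> {"fn": "carry_out", "kwargs": {"commands": [[0, 0, 0, 0, 0, 0], [0, 0, 0, 0, 0, 0], [0, 0, 0, 0, 0, 0], [0, 0, 0, 0, 0, 0], [0, 0, 0, 0, 0, 0], [0, 0, 0, 0, 0, 0]], "gripper": 0.353}}

```text
time: 10.88
tool_pos: [0.4679, 0.1638, 0.2653]
tool_rot: [0.0, 0.995, 0.1, -0.0]
contact_force: [-0.1, 0.6, -3.1]
opening: 0.328
grasp_force: 6.7
```

```bash
python3 - <<'E'
from h import *
np.set_printoptions(precision=3,suppress=True)
s=get_state(); print(s['grasp_force'],s['contact_force'],s['ft_torque'])
w=snap('wrist','w5'); t=snap('side','s5'); cv2.imwrite('pics/c5.png',np.hstack([w[::1,120:520],cv2.resize(t[80:320,180:380],None,fx=2,fy=2)])[:,:,::-1].copy())
for n in ('turner_rivet','turner_collar','turner_blade'):
  for c in ('top','side'):
   for r in place_of(c,n)[:1]: print(n,c,np.round(r['pixel'],1),r['confidence'])
E
```

```text
6.67848140001297 [-0.082  0.572 -3.085] [-0.011 -0.048  0.04 ]
turner_rivet top [289.8 280.9] 0.87
turner_rivet side [249. 155.] 0.79
turner_collar top [284.6 270.7] 0.58
turner_collar side [252.7 169.9] 0.94
turner_blade top [279.2 236.2] 0.74
turner_blade side [262.  207.2] 0.69
```

View pics/c5.png

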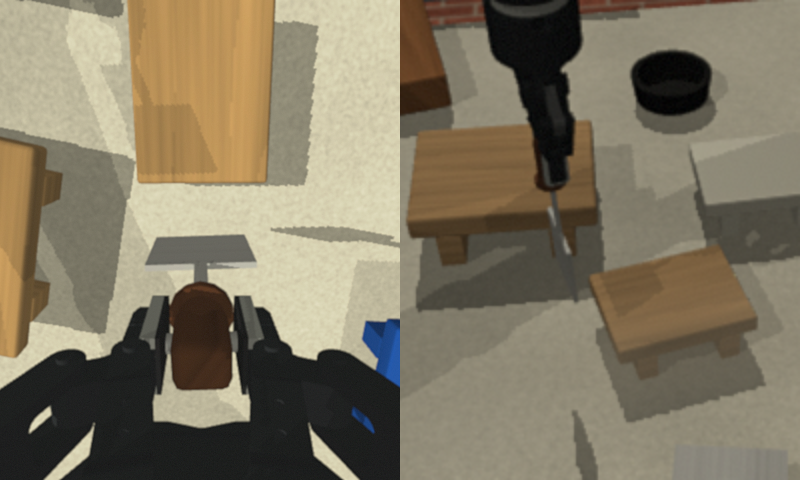

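The turner has swung down and shows nearly plumb in both views, with the blade in wrist rows 236–265. I check the angle.

```bash
python3 - <<'E'
from h import *
np.set_printoptions(precision=1,suppress=True)
s=get_state(); W=cam('wrist',s); S=cam('side'); R=np.array(s['tool_pos'])-[0,0,.003]; q=s['tool_rot']
M=Ro.from_quat([*q[1:],q[0]]).as_matrix(); x,y=M[:,0],M[:,1]
for n in ('turner_rivet','turner_collar','turner_blade'):
   for r in place_of('wrist',n)[:1]: print(n,np.round(r['pixel'],1),r['confidence'])
for d in (0,4,8,12,16,20):
  a=np.radians(d); u=np.sin(a)*x-np.array([0,0,np.cos(a)])
  print(d,'side blade',proj(S,R+.12*u),'tip',proj(S,R+.153*u),'| wrist blade',proj(W,R+.12*u),'top-left',proj(W,R+.087*u-.035*y),'tip-left',proj(W,R+.153*u-.035*y),'collar',proj(W,R+.028*u))
E
```

```text
turner_rivet [320.3 342.8] 0.57
turner_collar [323.6 312.4] 0.74
turner_blade [323.4 249.9] 0.57
0 side blade [262.1 205.9] tip [263.7 218.2] | wrist blade [320.9 248.5] top-left [264.  264.6] tip-left [276.6 236. ] collar [320.7 308.4]
4 side blade [266.3 204.9] tip [268.9 216.8] | wrist blade [320.9 237.1] top-left [263.5 255.3] tip-left [276.  222.9] collar [320.7 304.6]
8 side blade [270.4 203.6] tip [274.1 215.2] | wrist blade [320.9 225.8] top-left [262.9 246.2] tip-left [275.4 209.8] collar [320.7 300.9]
12 side blade [274.5 202.1] tip [279.1 213.3] | wrist blade [320.8 214.5] top-left [262.2 237.1] tip-left [274.6 196.6] collar [320.7 297.4]
16 side blade [278.5 200.4] tip [284.1 211.2] | wrist blade [320.8 203.1] top-left [261.3 228.1] tip-left [273.6 183.2] collar [320.7 294. ]
20 side blade [282.3 198.5] tip [288.9 208.8] | wrist blade [320.8 191.7] top-left [260.3 219.3] tip-left [272.5 169.6] collar [320.7 290.8]
```

It is plumb within about a degree, so I grip firmly again.

>>> {"fn": "carry_out", "kwargs": {"commands": [[0, 0, 0, 0, 0, 0], [0, 0, 0, 0, 0, 0], [0, 0, 0, 0, 0, 0], [0, 0, 0, 0, 0, 0], [0, 0, 0, 0, 0, 0], [0, 0, 0, 0, 0, 0], [0, 0, 0, 0, 0, 0], [0, 0, 0, 0, 0, 0]], "gripper": 1, "newtons": 90}}

```text
time: 12.1
tool_pos: [0.4679, 0.1638, 0.2653]
tool_rot: [0.0, 0.995, 0.1, -0.0]
contact_force: [-0.2, -1.3, -2.7]
opening: 0.275
grasp_force: 88.3
```

>>> {"fn": "carry_out", "kwargs": {"commands": [[-0.01, 0.05, 0, 0, 0, 0.03], [-0.025, 0.12, 0, 0, 0, 0.07], [-0.04, 0.2, 0, 0, 0, 0.11], [-0.057, 0.28, 0, 0, 0, 0.15], [-0.073, 0.36, 0, 0, 0, 0.2], [-0.09, 0.44, 0, 0, 0, 0.25], [-0.107, 0.52, 0, 0, 0, 0.29], [-0.122, 0.6, 0, 0, 0, 0.33], [-0.138, 0.68, 0, 0, 0, 0.37], [-0.154, 0.76, 0, 0, 0, 0.41], [-0.166, 0.82, 0, 0, 0, 0.44], [-0.174, 0.857, 0, 0, 0, 0.46]]}}

```text
time: 13.1
tool_pos: [0.4667, -0.2783, 0.2647]
tool_rot: [0.0, 0.997, -0.084, -0.0]
contact_force: [-0.5, -0.9, -3.0]
opening: 0.278
grasp_force: 88.5
```

```bash
python3 - <<'E'
from h import *
np.set_printoptions(precision=4,suppress=True)
s=get_state(); W=cam('wrist',s); w=snap('wrist','w6'); print(s['tool_pos'],s['tool_rot'],s['grasp_force'],s['contact_force'])
X=np.array([.987,-.159,0]); H=np.array([.557,-.287,.155])
for k in (-.045,0,.012,.036): print(k,proj(W,H+k*X))
for n in ('free_slot','turner_rivet','turner_collar','turner_blade'):
   for r in place_of('wrist',n)[:1]: print(n,np.round(r['pixel'],1),r['confidence'],onz(W,r['pixel'],.155))
E
```

```text
[ 0.4667 -0.2783  0.2647] [ 0.0004  0.9965 -0.0835 -0.0003] 88.51554751396179 [-0.4871 -0.945  -3.0289]
-0.045 [312.1635 185.9107]
0 [311.0504 109.9675]
0.012 [310.7302  88.1225]
0.036 [310.057   42.1869]
turner_rivet [321.5 338.3] 0.87 [ 0.4039 -0.2675  0.155 ]
turner_collar [321.7 307.9] 0.69 [ 0.4277 -0.2717  0.155 ]
turner_blade [319.4 249.3] 0.74 [ 0.4704 -0.2773  0.155 ]
```

View pics/w6.png

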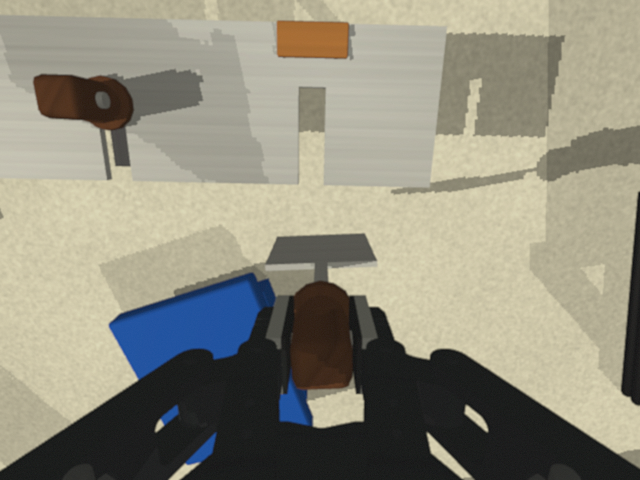

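The slot is at columns 299–325 (centre 312), with its end at row 87 and mouth at row 185, matching the prediction within a pixel. I move down and aside first, then slide in.

>>> {"fn": "carry_out", "kwargs": {"commands": [[0, -0.006, 0.03, 0, 0, 0], [0, -0.013, 0.06, 0, 0, 0], [0, -0.013, 0.09, 0, 0, 0], [0, -0.013, 0.112, 0, 0, 0], [0, -0.013, 0.112, 0, 0, 0], [0, -0.013, 0.112, 0, 0, 0]]}}

```text
time: 13.85
tool_pos: [0.4691, -0.2659, 0.2093]
tool_rot: [-0.0, 0.997, -0.079, -0.0]
contact_force: [0.3, -0.5, -2.2]
opening: 0.274
grasp_force: 88.6
```

```bash
python3 - <<'E'
from h import *
np.set_printoptions(precision=4,suppress=True)
s=get_state(); W=cam('wrist',s); w=snap('wrist','w7'); print(s['tool_pos'],s['tool_rot'])
q=s['tool_rot']; M=Ro.from_quat([*q[1:],q[0]]).as_matrix()
H=np.array([.557,-.287,.155]); print('to H in tool',M.T@(H-s['tool_pos']),'px',proj(W,H))
c=w[:300,200:440]; cv2.imwrite('pics/c7.png',cv2.resize(c,None,fx=2,fy=2)[:,:,::-1].copy())
E
```

```text
[ 0.4691 -0.2659  0.2093] [-0.0002  0.9968 -0.0795 -0.0003]
to H in tool [0.0902 0.0069 0.0542] px [337.635  102.7697]
```

View pics/c7.png

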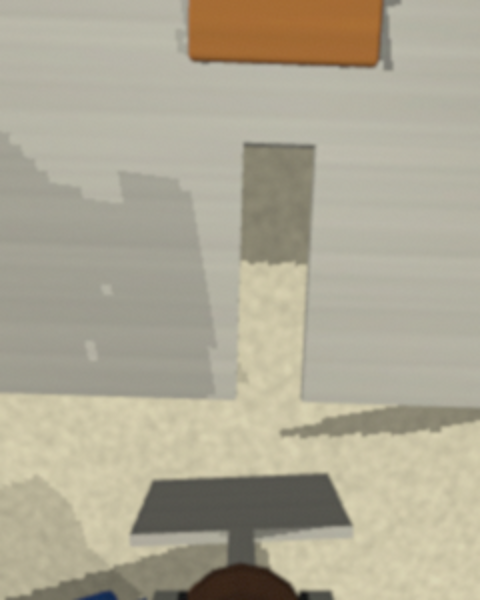

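>>> {"fn": "carry_out", "kwargs": {"commands": [[0, 0.009, 0, 0, 0, 0.04], [0, 0.009, 0, 0, 0, 0.04], [0, 0.009, 0, 0, 0, 0.04], [0, 0.009, 0, 0, 0, 0.04], [0, 0.009, 0, 0, 0, 0.04]]}}

```text
time: 14.32
tool_pos: [0.4684, -0.2715, 0.2096]
tool_rot: [0.0, 0.995, -0.096, 0.0]
contact_force: [0.5, -0.7, -2.8]
opening: 0.274
grasp_force: 88.6
```

```bash
python3 - <<'E'
from h import *
np.set_printoptions(precision=4,suppress=True)
s=get_state(); W=cam('wrist',s); w=read_camera('wrist'); print(s['tool_pos'],s['tool_rot'])
q=s['tool_rot']; M=Ro.from_quat([*q[1:],q[0]]).as_matrix()
H=np.array([.557,-.287,.155]); print('to H in tool',M.T@(H-s['tool_pos']),'px',proj(W,H))
g=cv2.GaussianBlur(cv2.cvtColor(w,cv2.COLOR_RGB2GRAY),(3,3),0).astype(float)
for r in (85,100,115,128,145,160,175,185):
  d=np.diff(g[r,290:390]); sd=w[r,290:390].astype(int); sat=sd[:,0]-sd[:,2]; k=np.where(sat>22)[0]+290
  p=((k.min()+k.max())/2,r) if len(k) else None; print(r,k.min() if len(k) else 0,k.max() if len(k) else 0, p and M.T@(onz(W,p,.155)-s['tool_pos']))
E
```

```text
[ 0.4684 -0.2715  0.2096] [ 0.0001  0.9954 -0.0961  0.0002]
to H in tool [ 0.09   -0.0018  0.0546] px [318.4626 103.3985]
85 303 334 [ 0.0976 -0.0017  0.0546]
100 303 334 [ 0.0914 -0.0017  0.0546]
115 304 335 [ 0.085  -0.0013  0.0546]
128 303 334 [ 0.0794 -0.0018  0.0546]
145 303 336 [ 0.0719 -0.0013  0.0546]
160 303 335 [ 0.0651 -0.0016  0.0546]
175 304 335 [ 0.0581 -0.0013  0.0546]
185 303 335 [ 0.0534 -0.0016  0.0546]
```

>>> {"fn": "carry_out", "kwargs": {"commands": [[0, -0.003, 0, 0, 0, 0], [0.02, -0.003, 0, 0, 0, 0], [0.04, -0.003, 0, 0, 0, 0], [0.06, -0.003, 0, 0, 0, 0], [0.08, -0.003, 0, 0, 0, 0], [0.1, -0.003, 0, 0, 0, 0], [0.12, -0.003, 0, 0, 0, 0], [0.14, -0.003, 0, 0, 0, 0], [0.16, -0.003, 0, 0, 0, 0], [0.178, -0.003, 0, 0, 0, 0], [0.178, -0.003, 0, 0, 0, 0], [0.178, -0.003, 0, 0, 0, 0]]}}

```text
time: 15.37
tool_pos: [0.5564, -0.2867, 0.209]
tool_rot: [-0.0, 0.995, -0.096, -0.0]
contact_force: [-0.7, -0.8, -2.0]
opening: 0.278
grasp_force: 88.6
```

```bash
python3 - <<'E'
from h import *
np.set_printoptions(precision=4,suppress=True)
s=get_state(); print(s['tool_pos'],s['tool_rot'],s['contact_force'],s['ft_torque'])
q=s['tool_rot']; M=Ro.from_quat([*q[1:],q[0]]).as_matrix(); print(M.T@(np.array([.557,-.287,.155])-s['tool_pos']))
t=snap('side','s8'); cv2.imwrite('pics/c8.png',cv2.resize(t[270:480,250:450],None,fx=2.8,fy=2.8)[:,:,::-1].copy())
E
```

```text
[ 0.5564 -0.2867  0.209 ] [-0.0003  0.9954 -0.0957 -0.0001] [-0.7025 -0.7719 -2.0377] [-0.0071 -0.0323  0.0318]
[0.0007 0.0002 0.054 ]
```

View pics/c8.png

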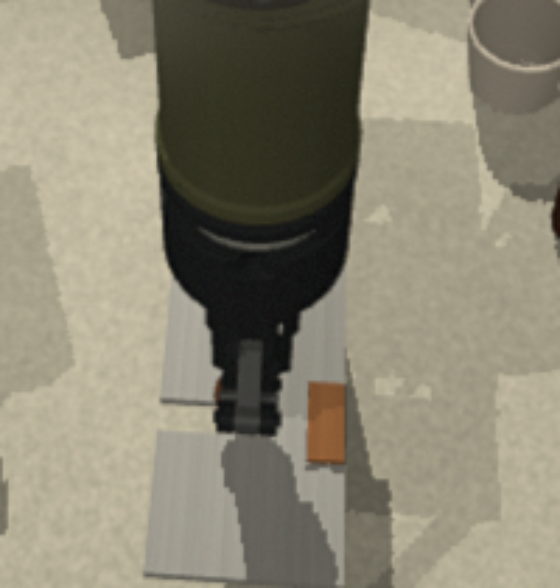

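The side view shows the gripper over the back of the free slot, in front of the tag, with no contact force. Now I lower it.

>>> {"fn": "carry_out", "kwargs": {"commands": [[0, 0, 0.01, 0, 0, 0], [0, 0, 0.02, 0, 0, 0], [0, 0, 0.03, 0, 0, 0], [0, 0, 0.036, 0, 0, 0], [0, 0, 0.04, 0, 0, 0], [0, 0, 0.04, 0, 0, 0], [0, 0, 0.04, 0, 0, 0]]}}

```text
time: 16.0
tool_pos: [0.5559, -0.287, 0.1893]
tool_rot: [0.0, 0.995, -0.096, 0.0]
contact_force: [-0.2, 0.2, -2.7]
opening: 0.273
grasp_force: 88.6
```

>>> {"fn": "carry_out", "kwargs": {"commands": [[0, 0, 0.003, 0, 0, 0], [0, 0, 0.003, 0, 0, 0], [0, 0, 0.003, 0, 0, 0], [0, 0, 0.003, 0, 0, 0]]}}

```text
time: 16.33
tool_pos: [0.5563, -0.2871, 0.1886]
tool_rot: [0.0, 0.995, -0.096, 0.001]
contact_force: [-0.7, 1.0, 2.5]
opening: 0.278
grasp_force: 88.9
```

The collar is on the plate, since the force rose by 5 N. I release and go straight up.

>>> {"fn": "carry_out", "kwargs": {"commands": [[0, 0, 0, 0, 0, 0], [0, 0, 0, 0, 0, 0], [0, 0, 0, 0, 0, 0], [0, 0, 0, 0, 0, 0], [0, 0, 0, 0, 0, 0], [0, 0, 0, 0, 0, 0], [0, 0, 0, 0, 0, 0]], "gripper": -0.4}}

```text
time: 16.92
tool_pos: [0.556, -0.287, 0.1878]
tool_rot: [0.0, 0.995, -0.096, 0.0]
contact_force: [-0.7, -0.3, 0.3]
opening: 0.697
grasp_force: 0.0
```

>>> {"fn": "carry_out", "kwargs": {"commands": [[0, 0, -0.02, 0, 0, 0], [0, 0, -0.05, 0, 0, 0], [0, 0, -0.09, 0, 0, 0], [0, 0, -0.14, 0, 0, 0], [0, 0, -0.2, 0, 0, 0], [0, 0, -0.24, 0, 0, 0], [-0.06, 0, -0.24, 0, 0, 0], [-0.12, 0, -0.24, 0, 0, 0], [-0.12, 0, -0.24, 0, 0, 0], [-0.12, 0, -0.24, 0, 0, 0]]}}

```text
time: 17.75
tool_pos: [0.4962, -0.2758, 0.309]
tool_rot: [0.001, 0.995, -0.097, 0.0]
contact_force: [0.1, -0.9, -0.1]
opening: 0.7
grasp_force: 0.0
```

```bash
python3 - <<'E'
from h import *
np.set_printoptions(precision=4,suppress=True)
s=get_state(); W=cam('wrist',s); w=snap('wrist','w9'); t=snap('side','s9'); print(s['tool_pos'],s['opening'],s['contact_force'])
for n in ('turner_rivet','turner_collar','turner_blade'):
  for c in ('wrist','side'):
   for r in place_of(c,n)[:2]: print(n,c,np.round(r['pixel'],1),round(r['confidence'],2))
H=np.array([.557,-.287,.183]); print(proj(W,H),proj(cam('side'),H))
cv2.imwrite('pics/c9.png',np.hstack([w[:,100:500],t[:,200:600]])[:,:,::-1].copy())
E
```

```text
[ 0.4962 -0.2758  0.309 ] 0.699767627477245 [ 0.059  -0.8795 -0.0874]
turner_rivet wrist [321.2 159.4] 0.93
turner_rivet side [334. 408.] 0.64
turner_collar wrist [320.7 160.1] 0.59
turner_collar side [337.5 417.9] 0.81
[320.4655 158.0432] [340.8136 408.9706]
```

View pics/c9.png

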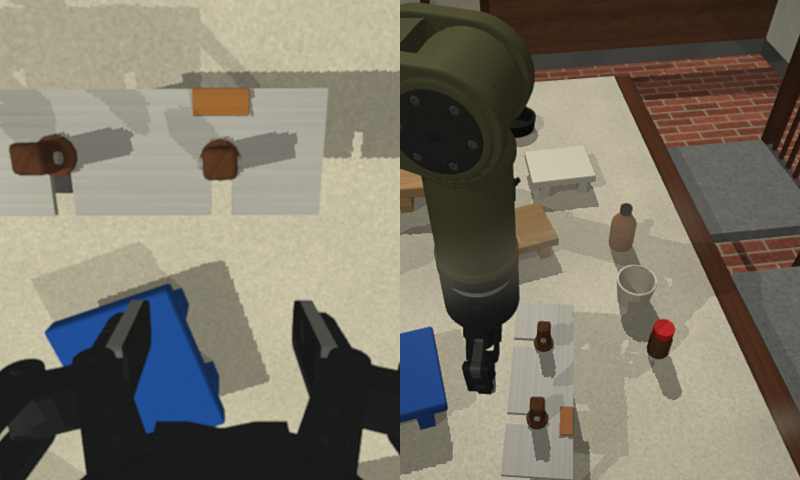

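Both views show the turner upright in the free slot, standing like the ladle, with the gripper clear. I hand in.

```bash
python3 -c "
from bench import *
print(finish_job())"
```

```text
the job is handed in; nothing more can be done
None
```

The turner hangs upright in the free slot with its collar on the plate, released and with the gripper clear; the job was handed in at about 18 s, and no verdict was returned.

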